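# Wind and fire the clockwork watering timer

### The arm

A 7-joint arm with a two-finger parallel gripper is mounted at the origin on the work surface. World frame = base frame: x ahead of the robot, y to its left, z up, the work surface at z = 0. Lengths are in mm, angles in rad, forces in N, time in s.
With the tool pointing down it reaches from about 400 to 850 mm from the base axis. Payload 6.9 kg.
Tool frame: the origin (TCP) lies between the finger pads; the fingertips stand 11 mm ahead of it and the grasp point (between the pads) lies 8 mm behind it; z points along the fingers, y is the line along which they close (so a half turn about z gives the same grasp; the last joint's range is limited). The gripper opens to 85 mm and grips with 20 to 120 N. Pads are 22 mm wide; open, the fingers measure 114 mm over their backs; the gripper's body (76 mm by 85 mm) begins 54 mm behind the grasp point. The pads swing forward as they close: fully open they stand 13 mm farther back than shut.
Start: joints at [1.304, 0.507, -0.238, 1.5, 0.126, 1.149, -0.155], TCP at [227.028, -582.297, 242.275] pointing down, gripper open.
Joint ranges: [-3.08, 3.08], [-0.24, 2.05], [-1.43, 1.35], [0, 2.5], [-1.52, 4.66], [0.17, 1.96], [-2.89, 2.89]. Speed limits (rad/s): [2.39, 2.39, 3.14, 3.14, 3.14, 3.14, 3.14].

### API

Orientations are given as [roll, pitch, yaw] about the fixed x, y, z axes, in that order (R = Rz(yaw) Ry(pitch) Rx(roll)).
In Python, from workcell import ctrl gives the robot as it stands. The module is installed in compiled form; this text tells all that it offers. Calls block until the motion is done:
- ctrl.move_to(position, orientation): joint-space move of the TCP to a pose.
- ctrl.movel(position, rotation=None, max_speed=150): straight line of the TCP; rotation=None keeps the orientation; max_speed is the mean speed in mm/s.
- ctrl.movej(angles): joint-space move.
- ctrl.move_gripper(opening, f_grip=None): finger opening in mm; f_grip is the grip in N (None keeps the last); returns when the fingers have stopped.
- ctrl.sleep(seconds).
- ctrl.inverse_kinematics(position, orientation): joint angles nearest the present ones, or None.
- ctrl.get_image(name): name is "side" or "top" or "wrist"; returns a dict with "frame" (480x640x3 uint8, blue, green, red), "fx", "fy", "cx", "cy" (pixels), "cam_to_world" (4x4, takes a point from camera to world coordinates). Camera axes: x right, y down, z forward; pixel columns grow to the right and rows downward; lengths in mm; the calibration is good to about 2 mm. A picture is of the moment at which its call begins. There is no depth.
A pose or a line that the arm cannot do raises ctrl.Unreachable and nothing moves.
- ctrl.job_done(): hands the job in; it is judged then, once.
Readings, each from a call of its own:
- ctrl.get_time_s(): time.
- ctrl.get_q(): joint angles.
- ctrl.get_joint_vel(): joint speeds.
- ctrl.get_joint_torque(): joint torques, N m.
- ctrl.get_eef_pos(): TCP position.
- ctrl.get_ee_rot(): TCP orientation.
- ctrl.get_ft_force(): force on the tool from outside, world axes, zero at the start.
- ctrl.get_wrist_torque(): the same for the moment, N m.
- ctrl.get_gripper_width(): finger opening in mm.
- ctrl.get_gripper_force(): force on a finger pad.
Only numpy, scipy, OpenCV 4.12 (cv2) and the standard library are available. Lean on these libraries where they do the work, as an engineer would, in place of code of your own. Each camera call takes 0.05 s, during which the arm holds its last target. There are 200 camera calls.

### The job

The clockwork watering timer on the counter is being tested for a customer. Wind its winged key clockwise (seen from above) as far as it will go; the hood over one side of it means doing so in several part turns. Once it is fully wound, pull the sprung T-handle of the start plunger straight out to its stop and let it spring back home, leaving the key wound and the goods lying around undisturbed.

Things in the scene. Friction and masses are not known exactly. Their poses are not given: they have to be found in the camera images.
- timer: The timer, fixed to the counter: grey case 122 x 140 mm (x by y), top face 60 mm above the counter, on a plate 160 x 190 x 10 mm. Origin: on the counter, straight below the key's axis; z up; -x is the front, where the T-handle comes out. Black hose tails 40 mm across stick out of both y sides to y = +-104 mm, 16 to 56 mm above the counter.
- key_hub (a point): Centre of the top of the winding key's hub, on the vertical turning axis, 90 mm above the counter. The key is black: a round hub 28 mm across and two upright wings across from each other, forming a straight bar 96 mm long, 10 mm thick, 22 mm high, from 67 to 89 mm above the counter. The point's x axis points along one wing and turns with the key.
- key_wing (a point): The outer end of one wing of the key, 48 mm from the axis, at mid height (78 mm above the counter).
- wind_key (a joint): How far the key is wound, rad: grows as it turns clockwise seen from above. 0 = run down (wings along the timer's x axis), 7.5 = fully wound, at its hard stop. Starts between 0.2 and 2.4. A spring resists (0.1 to 0.15 N m are needed to turn it); a brake holds the key where it is left.
- tab_top (a point): Top of the small white indicator tab (8 x 12 mm), in a black slot along the timer's x axis on top of the case at y = 60 mm: at x = -42 mm when run down, moving evenly towards +x to x = +18 mm when fully wound. It only shows the winding; do not work it.
- plunger_bar (a point): Centre of the black crossbar of the start plunger's T-handle: 10 mm (x) by 84 mm (y) by 16 mm high, its centre 42 mm above the counter, on a steel rod 10 mm across along the timer's x axis. At home the bar's centre is at x = -105 mm in the timer's frame, with 40 mm free between bar and case front, on both sides of the rod. Axes as the timer's.
- plunger (a joint): How far the plunger is pulled out, m, along the timer's -x: 0 = home, 0.030 = at its stop. A spring draws it home with 3 N at home and 7 N at the stop.
- elbow: Loose black pipe elbow, two arms 63 mm long at right angles (along its x and y), 38 mm thick, lying on the counter to the timer's +y or -y side. Origin: below the corner. Leave it alone.
- coupling: Loose grey pipe coupling, 42 mm across, 58 mm high, standing upright at the timer's -y or +y side. Origin: centre of its underside. Leave it alone.
- carton: Small loose brown carton, 60 x 90 x 50 mm high, behind the timer. Origin: centre of its underside. Leave it alone.
- hood_edge (a point): Middle of the free edge of the fixed clear, grey-rimmed hood over the +x side of the key, at its roof's upper side: x = 26 mm, 102 mm above the counter. Timer's axes. Roof 4 mm thick, x from 26 to 62 mm, y from -54 to 54 mm, closed by a back wall at x = 58 to 62 mm. The key's wings pass freely under the roof; fingers do not fit between it and the hub.

How it is judged (in metres and radians):
On the way, in this order (a step that is already met when the one before it is completed fails the run):
1. the key is fully wound, to within 0.2 rad of its stop (value of joint wind_key above 7.3 rad), for 0.1 s.
2. the plunger is pulled out to within 3 mm of its stop, the key still wound (value of joint plunger above 0.027 m and value of joint wind_key above 7.15 rad), for 0.1 s.
At the end, for the whole second after the job is handed in: The key stands fully wound (above 7.15 rad, stop at 7.5), the plunger is back home (within 3 mm) and at rest after having been pulled to its stop, and the elbow, the coupling and the carton are within 20 mm of where they were (value of joint wind_key above 7.15 rad and value of joint plunger below 0.003 m and velocity of joint plunger below 0.01 m/s and distance of each of elbow, coupling, carton from where it was at the start of the episode below 0.02 m); the robot touches nothing.
It fails at once if the elbow, coupling or carton is pushed more than 20 mm from its place (distance of any of elbow, coupling, carton from where it was at the start of the episode above 0.02 m).
It also fails if it takes over 59 s, if anything falls off the work surface, if the arm or the gripper's body presses on something with over 40 N, if the wrist force passes 120 N, or if a joint passes its speed limit or range.

## Working session

There is one attempt and no reset: what is moved stays moved. The work goes in short steps, each a Python script; the robot and the scene stay as the last script left them, time stands still between calls to the robot, and variables do not carry over. Pictures are saved under pics/ and viewed, at most 10 in all, crops included, and the job is handed in when it is done.

```bash
mkdir -p pics; python3 - <<'E'
from workcell import ctrl
import cv2,numpy as np
for n in("top","side"):
    d=ctrl.get_image(n); cv2.imwrite(f"pics/{n}0.png",d["frame"])
    print(n,d["fx"],d["fy"],d["cx"],d["cy"],np.round(d["cam_to_world"],3).tolist())
print(ctrl.get_time_s(),ctrl.get_ee_rot())
E
```

```text
top 511.23740314133124 511.23740314133124 317.89052270894354 233.69669533724166 [[-0.007, -0.998, 0.055, 575.882], [-1.0, 0.008, 0.01, 37.885], [-0.011, -0.055, -0.998, 1081.611], [0.0, 0.0, 0.0, 1.0]]
side 537.4733320364201 537.4733320364201 314.74923339367285 236.26730665955466 [[0.961, -0.194, 0.196, 420.547], [-0.275, -0.704, 0.654, -644.271], [0.011, -0.683, -0.73, 876.216], [0.0, 0.0, 0.0, 1.0]]
0.1 [-3.14000312e+00  1.69306932e-05  3.71807542e-01]
```

View pics/top0.png

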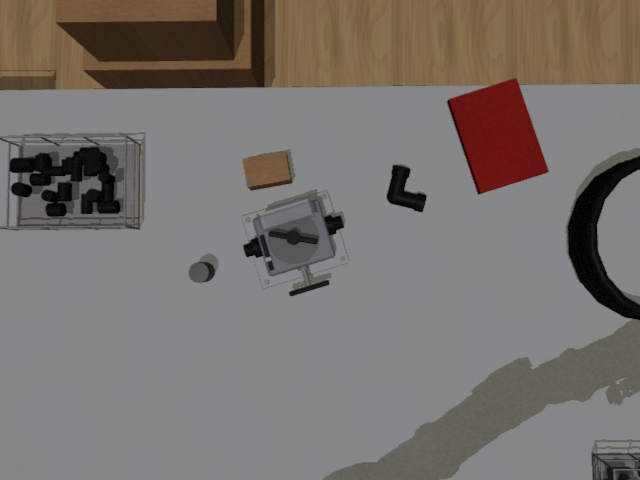

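View pics/side0.png

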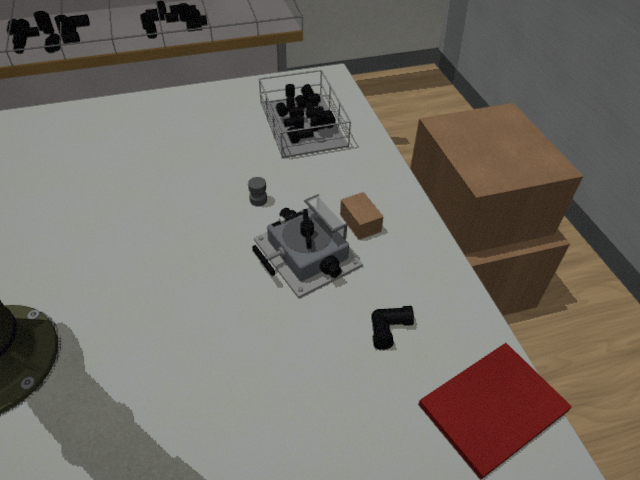

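Top view: the timer is at about (293,236), the T-bar at (309,288), and the key runs from (270,234) to (318,240). The side view confirms this, with the hood at the back. Next: a dark mask for numbers, plus an enlarged crop.

```bash
cat > h.py <<'E'
from workcell import ctrl
import cv2,numpy as np
def ray(d,u,v,z):
    T=np.array(d["cam_to_world"]); r=T[:3,:3]@[(u-d["cx"])/d["fx"],(v-d["cy"])/d["fy"],1]
    o=T[:3,3]; return o+r*(z-o[2])/r[2]
def blobs(d,box,thr,amin):
    u0,v0,u1,v1=box; g=d["frame"][v0:v1,u0:u1].max(2)
    n,l,s,c=cv2.connectedComponentsWithStats((g<thr).astype(np.uint8))
    out=[]
    for i in range(1,n):
        if s[i,4]<amin: continue
        v,u=np.nonzero(l==i); 
        (cx,cy),(w,h),a=cv2.minAreaRect(np.c_[u,v].astype(np.float32))
        p=cv2.boxPoints(((cx,cy),(w,h),a))+[u0,v0]
        e=sorted([(np.linalg.norm(p[k]-p[(k+1)%4]),k) for k in range(4)])
        k=e[0][1]; ends=[(p[k]+p[(k+1)%4])/2,(p[(k+2)%4]+p[(k+3)%4])/2]
        out.append((s[i,4],c[i]+[u0,v0],ends,(w,h)))
    return out
E
python3 - <<'E'
from h import *
d=ctrl.get_image("top")
for thr in (35,50,60):
  print(thr)
  for a,c,e,wh in blobs(d,(235,180,365,310),thr,15): print(a,np.round(c,1),np.round(e,1).tolist(),np.round(wh,1))
c=d["frame"][180:310,235:365]; cv2.imwrite("pics/topc.png",cv2.resize(c,None,fx=4.6,fy=4.6,interpolation=cv2.INTER_CUBIC))
E
```

```text
35
236 [333.1 223.8] [[331.3, 214.7], [336.7, 232.2]] [18.3 16. ]
326 [292.5 237. ] [[315.0, 245.6], [270.6, 228.7]] [47.5 13. ]
77 [264.4 245.8] [[261.5, 235.6], [267.4, 255.9]] [21.2  3.6]
229 [253.  248.2] [[254.6, 257.2], [249.6, 239.5]] [18.4 15.4]
28 [270.5 265.5] [[269.3, 261.9], [271.7, 269.1]] [7.6 3.2]
151 [308.7 287.9] [[289.9, 293.6], [328.0, 281.9]] [ 4.  39.8]
50
254 [333.  223.6] [[331.2, 214.4], [336.6, 232.3]] [18.7 16.4]
378 [292.9 236.9] [[317.0, 237.0], [269.0, 237.0]] [14. 48.]
92 [264.3 245.6] [[261.1, 235.0], [267.4, 256.2]] [22.1  4. ]
240 [253.  248.3] [[249.4, 239.7], [254.6, 257.3]] [18.4 16. ]
36 [270.4 265.4] [[269.1, 261.7], [271.7, 269.5]] [8.2 4.1]
170 [308.9 287.6] [[328.2, 281.6], [289.5, 293.5]] [ 4.3 40.4]
60
103 [270.6 184.8] [[291.0, 181.0], [250.1, 188.5]] [ 2.4 41.6]
273 [332.9 223.6] [[330.7, 214.1], [336.8, 232.4]] [19.3 17.1]
491 [293.4 235.9] [[269.0, 236.0], [318.0, 236.0]] [49. 16.]
100 [264.4 245.6] [[261.0, 235.0], [267.5, 256.2]] [22.1  4.6]
248 [253.  248.2] [[249.3, 238.9], [254.7, 257.7]] [19.5 16.1]
39 [270.4 265.3] [[269.3, 261.2], [271.4, 269.4]] [8.5 4.4]
187 [308.8 287.8] [[289.6, 293.6], [328.2, 281.6]] [ 4.8 40.4]
```

View pics/topc.png

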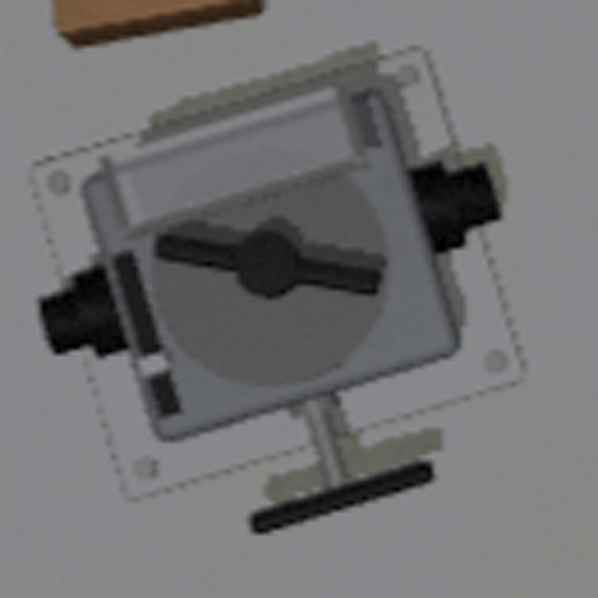

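Key ends in the crop are (157,246) and (380,280), the hub is at (271,265) and the tab at about (155,363). So the key is about 26° clockwise past the timer's y axis, or roughly 2.0 rad wound. Next I compute the poses and take a closer wrist view from above.

```bash
python3 - <<'E'
from h import *
d=ctrl.get_image("top")
f=lambda u,v:(235+u/4.6-.4,180+v/4.6-.4)
e1=ray(d,289.6,293.6,47);e2=ray(d,328.2,281.6,47)
t=e1-e2; th=np.arctan2(t[1],t[0])-np.pi/2
print("bar",e1,e2,np.linalg.norm(t),np.degrees(th))
k1=ray(d,*f(157,246),87);k2=ray(d,*f(380,280),87); hub=ray(d,*f(271,262),90)
print("key",k1,k2,np.linalg.norm(k1-k2),np.degrees(np.arctan2(*(k2-k1)[1::-1])),(k1+k2)/2,hub)
print("bar->axis",(e1+e2)/2+105*np.array([np.cos(th),np.sin(th),0]))
h=(k1+k2)/2
p=[h[0]-60,h[1]-15,330]
for yaw in (th,th+np.pi/2,th-np.pi/2,th-np.pi):
    print(np.round(yaw,2),ctrl.inverse_kinematics(p,[np.pi,0,yaw]))
ctrl.move_to(p,[np.pi,0,th])
w=ctrl.get_image("wrist"); cv2.imwrite("pics/w0.png",w["frame"]); print(w["fx"],np.round(w["cam_to_world"],2).tolist(),ctrl.get_time_s())
E
```

```text
bar [512.50334104 106.41170027  47.        ] [536.06715492  28.44202751  47.        ] 81.45258249797045 16.8157453510414
key [632.70007757 144.00832852  87.        ] [617.54658674  49.54108227  87.        ] 95.6749125874285 -99.11318027482095 [625.12333216  96.7747054   87.        ] [625.38269471  95.49591071  90.        ]
bar->axis [624.79545146  97.80282475  47.        ]
0.29 [ 0.34272595  0.44856098 -0.84592369  1.48651802  0.33851931  1.35853745
 -1.80260179]
1.86 [ 0.41604566  0.48850283 -0.9936839   1.4856726   0.41133241  1.38975735
 -0.30432765]
-1.28 [-0.82908008  0.5704246   1.15217599  1.50145564 -0.52343157  1.40943393
 -2.50020284]
-2.85 [ 0.50757704  0.57193002 -1.22469446  1.48469966  0.5378668   1.45994309
  1.14031285]
350.65708928522855 [[0.29, -0.92, -0.28, 637.1], [-0.96, -0.28, -0.08, 102.6], [0.0, 0.29, -0.96, 460.62], [0.0, 0.0, 0.0, 1.0]] 2.9
```

View pics/w0.png

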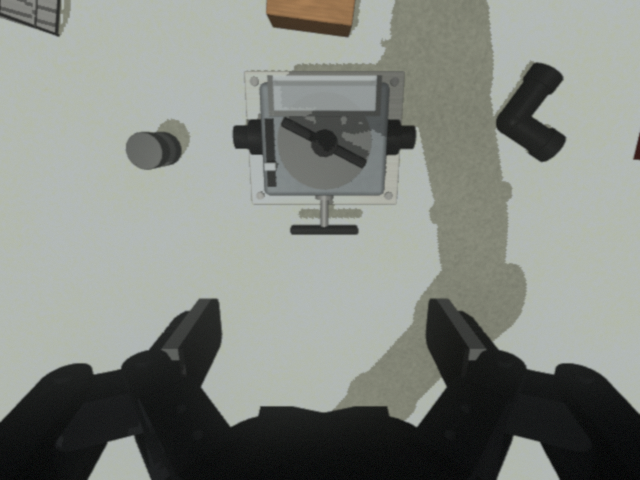

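The wrist view agrees: the bar is level at (324,230), the key ends are at (283,122) and (366,163), and the hub is at (323,142). Cross-check the axis and the reachability of the winding arc.

```bash
cat >> h.py <<'E'
TH=np.radians(16.8)
def pose(ax,psi,r=34,tan=0,z=78):
    """TCP pose with tool x along the wing at clockwise angle psi (deg); tan = offset ahead (clockwise)."""
    a=TH-np.radians(psi); u=np.array([np.cos(a),np.sin(a)]); c=np.array([u[1],-u[0]])
    p=np.array(ax)+r*u+tan*c
    return [p[0],p[1],z],[np.pi,0,(a+2*np.pi+np.pi)%(2*np.pi)-np.pi]
E
python3 - <<'E'
from h import *
w=ctrl.get_image("wrist")
k1=ray(w,283,122,87);k2=ray(w,366,163,87)
print(k1,k2,np.linalg.norm(k1-k2),np.degrees(np.arctan2(*(k2-k1)[1::-1])),(k1+k2)/2, ray(w,323.5,142,90))
b1=ray(w,290.5,229,49);b2=ray(w,358.5,229,49)
t=b1-b2;print("bar",(b1+b2)/2,np.linalg.norm(t),np.degrees(np.arctan2(t[1],t[0]))-90, (b1+b2)/2+105*np.array([np.cos(TH),np.sin(TH),0]))
for psi in range(105,300,15):
    p,o=pose((625,97),psi); q=ctrl.inverse_kinematics(p,o); print(psi,np.round(o[2],2),None if q is None else np.round(q,2))
E
```

```text
[633.65346765 144.22719791  87.        ] [619.22154505  50.65390495  87.        ] 94.67967862499408 -98.7677132421054 [626.43750635  97.44055143  87.        ] [626.81848689  99.36378104  90.        ]
bar [528.08876227  68.388068    49.        ] 82.81766446715332 16.722333966740266 [628.60730951  98.73640668  49.        ]
105 -1.54 [-0.46  0.74  0.55  1.69 -0.49  0.85 -2.8 ]
120 -1.8 [-0.65  0.87  0.95  1.72 -0.82  1.01 -2.77]
135 -2.06 [ 0.49  0.95 -1.23  1.73  0.97  1.2   1.64]
150 -2.32 [ 0.48  0.95 -1.23  1.74  0.97  1.19  1.36]
165 -2.59 [ 0.47  0.94 -1.23  1.76  0.96  1.18  1.08]
180 -2.85 [ 0.5   1.04 -1.4   1.76  1.07  1.32  0.71]
195 -3.11 [ 0.48  1.01 -1.35  1.76  1.04  1.28  0.46]
210 2.91 [ 0.45  0.98 -1.29  1.76  1.01  1.24  0.21]
225 2.65 [ 0.41  0.95 -1.23  1.75  0.97  1.19 -0.02]
240 2.39 [ 0.38  0.92 -1.17  1.73  0.93  1.16 -0.26]
255 2.13 [ 0.35  0.9  -1.11  1.71  0.89  1.13 -0.48]
270 1.86 [ 0.31  0.88 -1.04  1.68  0.84  1.1  -0.7 ]
285 1.6 [ 0.28  0.86 -0.97  1.66  0.79  1.07 -0.9 ]
```

```bash
cat >> h.py <<'E'
AX=(625.8,97.3)
def st(m):print(m,"t",round(ctrl.get_time_s(),1),"w",round(ctrl.get_gripper_width(),1),"gf",round(ctrl.get_gripper_force(),1),"F",np.round(ctrl.get_ft_force(),1),"M",np.round(ctrl.get_wrist_torque(),2),"q7",round(ctrl.get_q()[6],2),flush=True)
def arc(a,b,n,**k):
    for psi in np.linspace(a,b,n+1)[1:]:
        p,o=pose(AX,psi,**k); ctrl.movel(p,o,max_speed=60); st(round(psi))
E
python3 - <<'E'
from h import *
ctrl.move_gripper(26,f_grip=40)
for psi in (150,115.9):
    p,o=pose(AX,psi,z=160); ctrl.move_to(p,o); st(psi)
q=ctrl.get_q()
if q[6]>0:
    p,o=pose(AX,115.9); ctrl.movel(p,o,100); st("down")
    ctrl.move_gripper(0); st("grip")
    arc(115.9,145,2)
E
```

```text
150 t 6.3 w 25.9 gf 0.0 F [-0.8  0.4 -0.4] M [-0.02 -0.02  0.02] q7 1.48
115.9 t 6.9 w 26.1 gf 0.0 F [ 1.3 -1.  -0.8] M [-0.    0.04  0.01] q7 2.03
down t 7.9 w 26.2 gf 0.0 F [-0.1 -0.1  0.2] M [-0.01  0.03  0.05] q7 1.96
grip t 8.2 w 9.1 gf 40.4 F [-3.9 -0.3  6. ] M [-0.08  0.86  0.13] q7 1.96
130 t 8.6 w 9.1 gf 40.8 F [-6.  -0.7  8.2] M [-0.12  1.2   0.13] q7 1.72
145 t 8.9 w 9.3 gf 40.9 F [-6.7 -1.   9. ] M [-0.19  1.31  0.08] q7 1.47
```

```bash
python3 - <<'E'
from h import *
arc(145,262,8)
ctrl.move_gripper(22)
p,o=pose(AX,262,z=130); ctrl.movel(p,None,120); st("up")
w=ctrl.get_image("top"); cv2.imwrite("pics/t1.png",cv2.resize(w["frame"][180:310,235:365],None,fx=4,fy=4))
# push with closed fingers from behind
ctrl.move_gripper(0)
p,o=pose(AX,258,tan=-25,z=130); ctrl.movel(p,o,120)
p,o=pose(AX,258,tan=-25); ctrl.movel(p,o,100); st("behind")
arc(258,288,3,tan=-20)
p,o=pose(AX,284,tan=-24); ctrl.movel(p,o,60)
p,o=pose(AX,284,tan=-24,z=160); ctrl.movel(p,o,120); st("up")
ctrl.move_gripper(26)
for psi in (200,108): p,o=pose(AX,psi,r=-60 if psi==200 else 34,z=190 ); ctrl.move_to(p,o)
st("hover")
E
```

```text
160 t 9.4 w 9.1 gf 41.0 F [-7.1 -0.8 10.3] M [-0.2   1.38  0.07] q7 1.23
174 t 9.8 w 9.6 gf 41.0 F [-7.1 -1.7 10.2] M [-0.16  1.4   0.07] q7 0.99
189 t 10.2 w 9.2 gf 41.1 F [-7.3 -0.7  9.8] M [-0.18  1.43 -0.09] q7 0.75
204 t 10.6 w 8.7 gf 41.2 F [-7.5 -0.8 10.3] M [-0.19  1.46 -0.12] q7 0.52
218 t 11.0 w 9.0 gf 41.2 F [-7.6 -0.5  8.7] M [-0.17  1.42 -0.14] q7 0.3
233 t 11.4 w 9.2 gf 41.2 F [-7.   0.2 10. ] M [-0.16  1.4  -0.18] q7 0.08
247 t 11.8 w 9.3 gf 41.1 F [-6.9 -0.5  9.8] M [-0.09  1.37 -0.24] q7 -0.13
262 t 12.2 w 9.1 gf 41.1 F [-6.8 -0.5 10. ] M [-0.05  1.3  -0.24] q7 -0.34
up t 13.1 w 22.2 gf 0.0 F [ 0.  -0.3  0.3] M [ 0.05 -0.01  0.02] q7 -0.3
behind t 14.5 w -0.1 gf 0.0 F [0.3 0.6 0.8] M [-0.02  0.    0.03] q7 -0.29
268 t 14.9 w 0.0 gf 0.0 F [-0.6 -0.3  0.7] M [-0.02  0.03 -0.05] q7 -0.43
278 t 15.2 w -0.2 gf 0.7 F [-2.2 -0.1  0.5] M [-0.07  0.27  0.05] q7 -0.58
288 t 15.5 w 0.3 gf 0.8 F [-1.7  1.7  1.3] M [0.12 0.38 0.05] q7 -0.71
up t 16.6 w -0.5 gf 0.0 F [ 0.  -0.7 -0.1] M [-0.01  0.04 -0.03] q7 -0.6
hover t 19.5 w 26.4 gf 0.0 F [0.6 0.2 0. ] M [-0.02  0.01 -0.  ] q7 2.18
```

```bash
python3 - <<'E'
from h import *
p,o=pose(AX,200,r=230,z=300); ctrl.move_to(p,o); st("view")
w=ctrl.get_image("top"); cv2.imwrite("pics/t2.png",cv2.resize(w["frame"][180:310,235:365],None,fx=4.6,fy=4.6,interpolation=cv2.INTER_CUBIC))
E
```

```text
view t 20.8 w 25.6 gf 0.0 F [-0.  -0.  -0.1] M [ 0.02 -0.01  0.05] q7 0.76
```

View pics/t2.png

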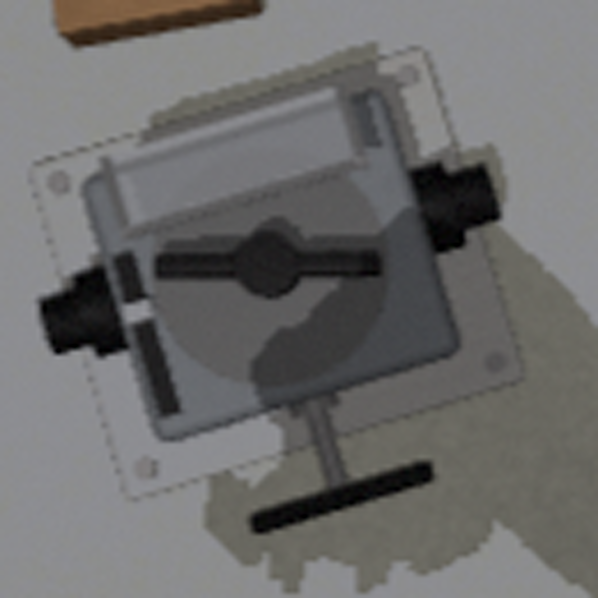

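The key now lies level from (157,265) to (380,264), so the near wing is at ψ≈107° and w≈5.0 rad. The tab at (137,312) agrees. Next is the final stroke, to about 249°.

```bash
python3 - <<'E'
from h import *
for psi in (150,107):
    p,o=pose(AX,psi,z=160); ctrl.move_to(p,o); st(psi)
if ctrl.get_q()[6]>0:
    p,o=pose(AX,107); ctrl.movel(p,o,100); st("down")
    ctrl.move_gripper(0,f_grip=40); st("grip")
    arc(107,242,9); arc(242,250,4)
E
```

```text
150 t 21.8 w 25.9 gf 0.0 F [-0.8  0.6  1.2] M [-0.03  0.02  0.04] q7 1.44
107 t 22.6 w 25.8 gf 0.0 F [ 0.3 -0.4  1.1] M [-0.02 -0.02  0.01] q7 2.26
down t 23.6 w 26.0 gf 0.0 F [ 0.8 -0.1  0.8] M [ 0.02  0.02 -0.02] q7 2.19
grip t 23.9 w 9.0 gf 39.7 F [-3.4 -1.5  5.4] M [-0.13  0.76  0.17] q7 2.19
122 t 24.3 w 9.2 gf 40.1 F [-5.1 -1.4  8.9] M [-0.14  1.04  0.1 ] q7 1.95
137 t 24.7 w 8.6 gf 40.2 F [-4.8 -1.7  9.6] M [-0.22  1.12  0.1 ] q7 1.7
152 t 25.1 w 8.9 gf 40.3 F [-6.4 -1.6 10.3] M [-0.31  1.33  0.09] q7 1.46
167 t 25.5 w 9.2 gf 40.4 F [-6.5 -1.5 10.4] M [-0.3   1.35  0.04] q7 1.22
182 t 25.9 w 9.4 gf 40.5 F [-7. -1. 11.] M [-0.35  1.44 -0.05] q7 0.98
197 t 26.3 w 9.5 gf 40.5 F [-7.2 -0.6 11. ] M [-0.27  1.39 -0.07] q7 0.75
212 t 26.7 w 9.3 gf 40.5 F [-7.4 -0.3 11.2] M [-0.25  1.44 -0.19] q7 0.53
227 t 27.1 w 8.9 gf 40.5 F [-8.3 -0.2 11. ] M [-0.17  1.4  -0.16] q7 0.31
242 t 27.5 w 9.3 gf 40.5 F [-6.7 -0.7 11.5] M [-0.11  1.37 -0.19] q7 0.09
244 t 27.8 w 9.1 gf 40.5 F [-7.2  0.4 10. ] M [-0.15  1.43 -0.2 ] q7 0.07
246 t 28.0 w 9.1 gf 40.5 F [-6.8 -0.1 10.5] M [-0.13  1.37 -0.19] q7 0.04
248 t 28.3 w 8.9 gf 40.5 F [-7.4  0.3 11.1] M [-0.08  1.38 -0.17] q7 0.01
250 t 28.5 w 9.4 gf 40.5 F [-6.1  0.6 11.1] M [-0.1   1.41 -0.22] q7 -0.02
```

```bash
python3 - <<'E'
from h import *
F0=ctrl.get_ft_force(); M0=ctrl.get_wrist_torque()
for psi in range(251,257):
    arc(psi-1,psi,1); ctrl.sleep(.1)
    if np.linalg.norm(np.array(ctrl.get_ft_force())-F0)>10 or np.linalg.norm(np.array(ctrl.get_wrist_torque())-M0)>.8: break
st("stop"); ctrl.sleep(.2)
p,o=pose(AX,psi-1); ctrl.movel(p,o,40); st("relax")
ctrl.move_gripper(26); st("open")
p,o=pose(AX,psi-1,z=150); ctrl.movel(p,None,120)
ctrl.move_gripper(30)
p,o=pose(AX,200,r=230,z=250); ctrl.move_to(p,o); st("view")
w=ctrl.get_image("top"); cv2.imwrite("pics/t3.png",cv2.resize(w["frame"][180:310,235:365],None,fx=4.6,fy=4.6,interpolation=cv2.INTER_CUBIC))
E
```

```text
251 t 28.8 w 8.9 gf 41.3 F [-7.4 -1.2 12.4] M [-0.36  1.59  0.37] q7 -0.03
252 t 29.1 w 9.1 gf 46.4 F [-10.   -1.7  12.9] M [-0.39  1.84  0.76] q7 -0.04
stop t 29.2 w 9.2 gf 46.3 F [-8.9 -3.2 14. ] M [-0.46  1.9   0.73] q7 -0.04
relax t 29.7 w 9.1 gf 41.3 F [-8.   0.  11.9] M [-0.25  1.6   0.44] q7 -0.03
open t 30.0 w 26.1 gf 0.0 F [-0.1  0.4  1.1] M [-0.01  0.    0.01] q7 -0.03
view t 31.9 w 29.9 gf 0.0 F [ 0.4  0.3 -0.6] M [0.04 0.01 0.02] q7 0.87
```

View pics/t3.png

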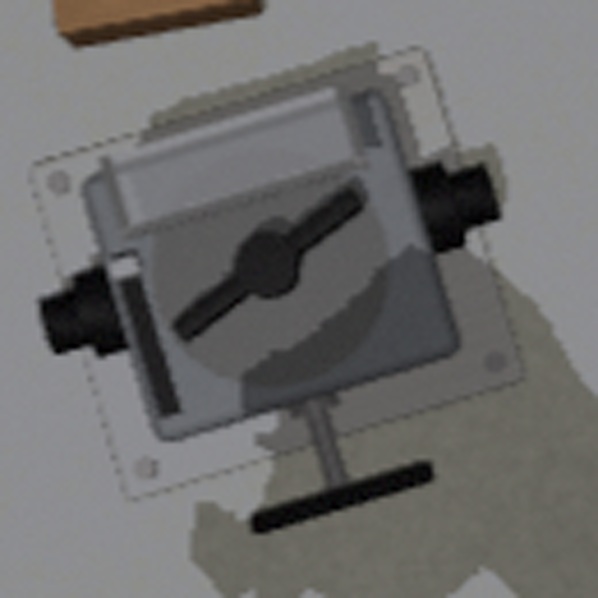

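The stop was felt: wrist Mz rose from about -0.2 to +0.75 N·m. The tab is at the slot's end at (126,265), and the key runs from (180,330) to (362,197), i.e. ψ≈250°, so it's fully wound. Next is the plunger, gripping its bar beside the rod.

```bash
cat >> h.py <<'E'
ux=np.array([np.cos(TH),np.sin(TH)]); uy=np.array([-ux[1],ux[0]])
def P(s,z): p=np.array([525.8,67.5])+24*uy-s*ux; return [p[0],p[1],z]
E
python3 - <<'E'
from h import *
o=[np.pi,0,TH+np.pi/2]
ctrl.move_to(P(0,150),o); st("hover")
ctrl.movel(P(0,41),o,100); st("down")
ctrl.move_gripper(0,f_grip=40); st("grip")
for s in (10,20,26,29,30,31,32,33): 
    ctrl.movel(P(s,41),o,50); st(s)
    F=ctrl.get_ft_force()
    if F[:2]@ux>18: break
ctrl.sleep(.3); st("held")
w=ctrl.get_image("top"); cv2.imwrite("pics/t4.png",cv2.resize(w["frame"][180:330,235:365],None,fx=4,fy=4,interpolation=cv2.INTER_CUBIC))
E
```

```text
hover t 33.0 w 29.7 gf 0.0 F [-0.  -0.4 -0.7] M [-0.02 -0.02 -0.03] q7 -0.27
down t 34.2 w 30.1 gf 0.0 F [-0.8  0.1 -0.1] M [-0.02 -0.01 -0.07] q7 -0.39
grip t 34.5 w 8.9 gf 43.2 F [-3.7 -1.4  6.7] M [-0.15  0.77 -0.12] q7 -0.39
10 t 34.9 w 9.0 gf 42.7 F [4.2 1.2 3. ] M [ 0.09 -0.85 -0.04] q7 -0.4
20 t 35.2 w 8.8 gf 42.9 F [6.3 1.7 3.8] M [ 0.08 -1.16 -0.06] q7 -0.4
26 t 35.5 w 8.7 gf 42.8 F [6.6 1.6 3.3] M [ 0.17 -1.28 -0.1 ] q7 -0.41
29 t 35.8 w 9.0 gf 42.8 F [7.7 0.8 2.8] M [ 0.12 -1.39 -0.06] q7 -0.41
30 t 36.0 w 9.3 gf 42.8 F [7.3 0.5 2.1] M [ 0.11 -1.41 -0.02] q7 -0.41
31 t 36.2 w 9.2 gf 42.8 F [6.7 0.7 3.1] M [ 0.19 -1.41  0.  ] q7 -0.41
32 t 36.5 w 9.1 gf 42.7 F [7.3 0.6 2.1] M [ 0.16 -1.43  0.  ] q7 -0.41
33 t 36.8 w 8.8 gf 42.7 F [7.8 0.7 2.7] M [ 0.12 -1.48 -0.05] q7 -0.41
held t 37.0 w 8.9 gf 42.7 F [7.1 0.7 1.9] M [ 0.12 -1.46 -0.1 ] q7 -0.41
```

View pics/t4.png

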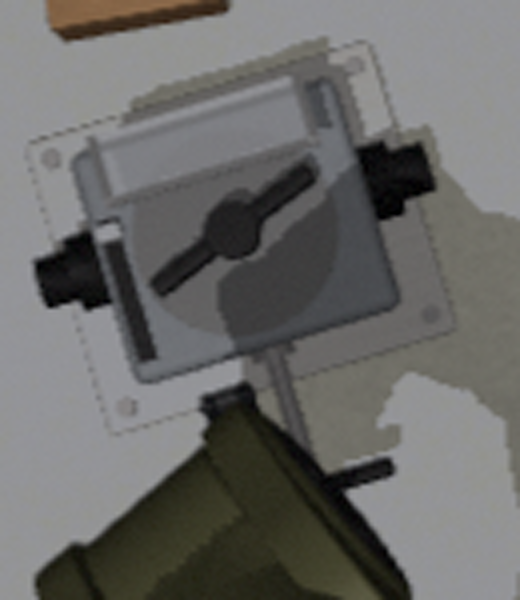

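The bar has moved out, with its right end now at (395,465), and the key is unchanged. The force isn't rising at a stop yet, so I pull further in small steps until it does.

```bash
python3 - <<'E'
from h import *
o=[np.pi,0,TH+np.pi/2]
for s in range(34,43): 
    ctrl.movel(P(s,41),o,50); st(s)
    if np.array(ctrl.get_ft_force())[:2]@ux>16: break
ctrl.sleep(.3); st("held"); print(ctrl.get_eef_pos())
d=ctrl.get_image("top")
for a,c,e,wh in blobs(d,(310,270,350,310),50,15): print(a,e,[ray(d,*x,47) for x in e])
E
```

```text
34 t 37.4 w 9.0 gf 42.5 F [9.7 1.8 1. ] M [ 0.25 -1.79 -0.05] q7 -0.41
35 t 37.6 w 8.8 gf 42.1 F [12.7  1.  -2.8] M [ 0.3  -2.33  0.02] q7 -0.41
36 t 37.9 w 9.1 gf 41.7 F [14.1  1.5 -5.2] M [ 0.4  -2.85  0.03] q7 -0.41
37 t 38.1 w 8.9 gf 41.4 F [16.4  2.7 -8.1] M [ 0.47 -3.35 -0.02] q7 -0.41
held t 38.4 w 9.5 gf 41.4 F [17.5  1.8 -7.3] M [ 0.44 -3.33 -0.01] q7 -0.41
[489.01160719  81.41838947  41.75339806]
205 [array([309.29098415, 300.79918098]), array([331.56147194, 302.82377052])] [array([497.8246041 ,  66.81434318,  47.        ]), array([493.48864793,  22.03604117,  47.        ])]
```

The force rises steadily from s≈33.5 (7 to 17 N), so it's at the stop. Now carry it home, release and clear out.

```bash
python3 - <<'E'
from h import *
o=[np.pi,0,TH+np.pi/2]
ctrl.movel(P(15,41),o,80); ctrl.movel(P(3,41),o,50); st("back")
ctrl.move_gripper(30); st("open")
ctrl.movel(P(3,150),o,100)
p,_=pose(AX,200,r=230,z=250); ctrl.move_to(p,o); ctrl.sleep(.3); st("clear")
w=ctrl.get_image("top"); cv2.imwrite("pics/t5.png",w["frame"][100:330,150:450])
for a,c,e,wh in blobs(w,(235,180,365,310),50,100): print(a,np.round(e,1).tolist())
E
```

```text
back t 39.3 w 9.1 gf 43.5 F [ 4.1 -0.2  7.2] M [-0.07 -0.71 -0.05] q7 -0.4
open t 39.6 w 29.9 gf 0.0 F [-0.5 -0.8 -0.1] M [-0.03 -0.04  0.  ] q7 -0.4
clear t 41.8 w 30.3 gf 0.0 F [-0.   0.1 -0.2] M [0.01 0.03 0.02] q7 -0.22
250 [[331.1, 214.4], [336.7, 232.6]]
380 [[276.0, 254.0], [310.5, 219.5]]
238 [[249.5, 239.7], [254.8, 257.3]]
126 [[262.6, 240.4], [271.7, 269.4]]
188 [[289.5, 293.4], [328.2, 281.8]]
```

View pics/t5.png

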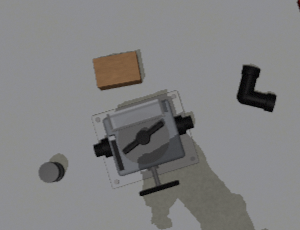

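The bar is home: its ends at (289.5,293.4) and (328.2,281.8) match the start. The key is still wound and the carton, coupling and elbow are where they were.

```bash
python3 -c "
from workcell import ctrl
print(ctrl.job_done())"
```

```text
the job is handed in; nothing more can be done
None
```

I wound the key to its stop, pulled the plunger to its stop and let it back home, and left the loose goods in place; the job was handed in at about 42 s, and no verdict was returned.

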